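Close up the nitrogen curing box and set its gas valve

TASK

Set the dental cast with the teeth gently, without dropping it, upright on the floor of the white curing box, then swing the orange lid fully shut. Only once the lid is shut, turn the red gas valve on the sloped blue panel until its pointer lines up with the green mark (within about 5 degrees). Leave the other things on the bench where they are.

Things in the scene. Friction and masses are not known exactly. Their poses are not given: they have to be found in the camera images.
- cast: Dental cast to be cured, loose, about 160 g: white stone block 54 mm (its x) by 50 mm (its y) with vertical sides from 0 to 29 mm height (the lowest 6 mm black), on top a horseshoe of pink gum and cream teeth up to 44.5 mm. Origin: centre of its underside; z up. Grip it across its 50 mm width (closing along its y) on the stone block.
- chamber: White open-topped curing box, fixed: outside 160 mm (its x) by 200 mm (its y) by 80 mm high, walls and floor 5 mm thick, so the cast stands with its underside 5 mm above the origin. Origin: centre of its underside on the bench; its -x side faces the robot, z up. The lid's hinge is along its +x top edge.
- lid (a joint): Angle of the orange lid of the curing box, rad: 0 = shut flat on the rim, 1.57 = upright, up to 1.9 leaning back away from the robot. Starts open. A stiff hinge with friction of about 0.24 N m (a push of about 2 N near its free edge, a few N where its weight resists) holds it wherever it is left.
- lid_hinge (a point): Middle of the lid's hinge axis, at the rim, 80.5 mm above the bench; turns with the lid. In its frame the plate reaches 160 mm along -x, +-100 mm in y, z = 0 (inner face) to 8 mm (outer face, on top when shut). At joint 0 its axes are the box's; opening turns the -x edge up. A black knob about 30 mm across stands out about 50 mm from the outer face at x = -130 mm, y = 0.
- lid_handle (a point): Grip point of the black knob on the lid, 35 mm off the lid's outer face, 30 mm from its free edge; turns with the lid.
- valve (a joint): Angle of the red gas valve, rad: 0 = closed (start), the pointer then across the panel to the robot's left; grows clockwise as seen looking onto the panel, up to 1.57 with the pointer straight up the slope. Friction about 0.06 N m; stays where it is left. Must stay closed until the lid is shut.
- valve_grip (a point): Grip point on the valve's axis, 30 mm off the panel's face; turns with the handle: a red bar, here from z = -13 to +11 mm, 12 mm wide in x, y = -25 to +47 mm. +y is the long pointer end with a white stripe. z is the turning axis, out of the panel, leaning 30 degrees from vertical towards the robot. Pinch it across x.
- console: Blue gas panel, fixed. Its face, 170 mm square, slopes 30 degrees up from a 45 mm high edge on its robot side (-x); valve axis in the middle, white dial 140 mm across with black ticks every 15 degrees. Behind the upper edge (130 mm high) a flat round gauge (50 mm to the right) rises 18 mm more. Origin: on the bench under the face's middle.
- mark (a joint): Angle of the green setting mark on the dial, rad, same axis, zero and sense as those of the valve, which must be brought to this same angle. Between 0.6 and 1.3. Does not move by itself.
- mark_tip (a point): Centre of the green T-shaped mark on the dial's rim, 62.5 mm from the valve's axis and 1.5 mm above the face; its y axis points outward from the valve's axis, its z is the valve's axis.
- jar: Bystander: amber glass jar with white lid, 52 mm across, 85 mm high, upright. Origin: centre of its underside.
- spare_base: Bystander: plain white plaster block without teeth on a black plate, 54 by 50 by 40 mm. Origin: centre of its underside.
- handpiece: Bystander: dark steel handpiece with a blue band, lying, 150 mm long along its x from its origin, 25 mm thick. Origin: on the bench at its rear end.
- bowl: Bystander: green mixing bowl, 110 mm across, 60 mm high. Origin: centre of its underside.
- brush: Bystander: bench brush lying along its x. Origin: on the bench under its middle.
Things that resemble listed ones, but are neither listed nor needed, are in the scene too. What is shaped like the cast but turquoise or yellow is not meant.

How it is judged:
By the outcome, as a careful person would: the job done as asked, in the order asked, and still so for the second after the job is handed in, with the robot touching nothing.
It also fails if it takes over 70 s, if anything falls off the work surface, if the arm or the gripper's body presses on something with over 40 N, if the wrist force passes 120 N, or if a joint passes its speed limit or range.

ROBOT

A 6-joint arm with a two-finger parallel gripper is mounted at the origin on the work surface. World frame = base frame: x ahead of the robot, y to its left, z up, the work surface at z = 0. Lengths are in m, angles in rad, forces in N, time in s.
With the tool pointing down it reaches from about 0.325 to 0.9 m from the base axis. Payload 3.5 kg.
Tool frame: the origin (TCP) lies at the very end of the fingers, on their centre line; the grasp point (between the pads) lies 19 mm behind it (ctrl.grip_point_offset is the distance from the TCP to the grasp point, in m); x points along the fingers, y is the direction in which the jaws open and shut, and the axes are right-handed (so a half turn about x gives the same grasp; the last joint's range is limited). The gripper opens to 85 mm and grips with 20 to 120 N. Pads are 22 mm wide; open, the fingers measure 114 mm over their backs; the gripper's body (76 mm by 85 mm) begins 54 mm behind the grasp point. The pads swing forward as they close: fully open they stand 13 mm farther back than shut.
Start: joints at [1.199, 0.276, -0.026, 1.268, 0, 1.467], TCP at [0.166, 0.603, 0.231] pointing down, gripper open.
Joint ranges: [-3.12, 3.12], [-0.85, 1.88], [-1.08, 1.24], [-1.95, 2.15], [-1.57, 1.53], [-3.14, 3.14]. Speed limits (rad/s): [2.57, 2.57, 3.14, 3.14, 3.14, 3.14].

INTERFACE

Orientations are given as a unit quaternion [x, y, z, w].
In Python, from station import ctrl, read_state, read_camera, camera_params gives the robot as it stands. Calls block until the motion is done:
- ctrl.move_pose(position, orientation): joint-space move of the TCP to a pose.
- ctrl.servo_line(position, attitude=None, v=0.15, force_limit=None): straight line of the TCP; attitude=None keeps the orientation; v is the mean speed in m/s. With force_limit (N) it stops when the force on the tool has changed by that much, and returns True; else False.
- ctrl.movej(angles): joint-space move.
- ctrl.grip(opening): finger opening in m; the grip force is fixed at half the most; returns when the fingers have stopped.
- ctrl.dwell(seconds).
- ctrl.ik(position, orientation): joint angles nearest the present ones, or None.
- read_state(): the state.
- read_camera(name): name is "side" or "top"; returns (picture, depth): 420x560x3 uint8, red, green, blue; 420x560 float32, m along the optical axis (not along the pixel's ray), 0 where there is no reading.
- camera_params(name): a dict with "fx", "fy", "cx", "cy" (pixels), "D" ([k1, k2, p1, p2, k3] as OpenCV has them; the pictures are not rectified), "origin" and "rotation" of the camera in the world. Camera axes: x right, y up, looking along -z (the intrinsics and any distortion apply to the point x, -y, -z); pixel columns grow to the right and rows downward; lengths in m; the calibration is good to about 2 mm. A picture is of the moment at which its call begins. camera_params takes no time and is no camera call.
A pose or a line that the arm cannot do raises ctrl.MotionError and nothing moves.
- ctrl.close_job(): hands the job in, once; it reports no verdict.
The state is a dict: "time_s": time; "joint_pos": joint angles; "qd": joint speeds; "effort": joint torques, N m; "tcp_pos": TCP position; "orientation": TCP orientation; "force": force on the tool from outside, world axes, zero at the start; "torque": the same for the moment, N m; "grip_width": finger opening in m.
Only numpy, scipy, OpenCV 4.12 (cv2) and the standard library are available. Lean on these libraries where they do the work, as an engineer would, in place of code of your own. Each camera call takes 0.05 s, during which the arm holds its last target. There are 200 camera calls.

## Working session

There is one attempt and no reset: what is moved stays moved. The work goes in short steps, each a Python script; the robot and the scene stay as the last script left them, time stands still between calls to the robot, and variables do not carry over. Pictures are saved under pics/ and viewed, about 8 in all and at most 12, crops included, and the job is handed in when it is done.

```bash
mkdir -p pics; ls; cat > h.py <<'E'
import numpy as np, cv2
from station import ctrl, read_state, read_camera, camera_params
from scipy.spatial.transform import Rotation as R
def snap(n,f):
    im,d=read_camera(n); np.savez(f'pics/{f}.npz',im=im,d=d); cv2.imwrite(f'pics/{f}.png',im[:,:,::-1]); return im,d
def cloud(n,d):
    p=camera_params(n); K=np.array([[p['fx'],0,p['cx']],[0,p['fy'],p['cy']],[0,0,1.]])
    h,w=d.shape; u,v=np.meshgrid(np.arange(w),np.arange(h))
    q=cv2.undistortPoints(np.stack([u,v],-1).reshape(-1,1,2).astype(float),K,np.array(p['D'],float)).reshape(h,w,2)
    c=np.stack([q[...,0]*d,-q[...,1]*d,-d],-1)
    Rm=np.array(p['rotation']); 
    if Rm.shape!=(3,3): Rm=R.from_quat(Rm).as_matrix()
    W=c@Rm.T+np.array(p['origin']); W[d<=0]=np.nan; return W
def proj(n,P):
    p=camera_params(n); K=np.array([[p['fx'],0,p['cx']],[0,p['fy'],p['cy']],[0,0,1.]])
    Rm=np.array(p['rotation']); 
    if Rm.shape!=(3,3): Rm=R.from_quat(Rm).as_matrix()
    c=(np.atleast_2d(P)-np.array(p['origin']))@Rm; c=c*[1,-1,-1]
    return cv2.projectPoints(c,np.zeros(3),np.zeros(3),K,np.array(p['D'],float))[0].reshape(-1,2)
E
python3 - <<'E'
from h import *
for n in('top','side'):
    snap(n,n+'0'); print(camera_params(n))
s=read_state(); print(s)
E
```

```text
pics
{'fx': 465.55033323136854, 'fy': 465.55033323136854, 'cx': 275.34328332785554, 'cy': 216.10235226830312, 'D': array([-0.11954644,  0.        ,  0.        ,  0.        ,  0.        ]), 'origin': array([0.36791815, 0.01679121, 1.12666096]), 'rotation': array([ 0.05146654, -0.05998575, -0.69491402,  0.7147359 ])}
{'fx': 479.19397286067203, 'fy': 479.19397286067203, 'cx': 282.47192104109524, 'cy': 216.2548668776151, 'D': array([0.05203171, 0.        , 0.        , 0.        , 0.        ]), 'origin': array([ 0.32132922, -0.9048915 ,  0.72808389]), 'rotation': array([ 0.47250244, -0.04748971, -0.08991016,  0.87544408])}
{'time_s': 0.1, 'joint_pos': array([ 1.19857715e+00,  2.77061623e-01, -2.77224900e-02,  1.26799125e+00,
        4.83724560e-07,  1.46740840e+00]), 'qd': array([-0.00056033, -0.00123579,  0.00249257, -0.00182656,  0.00070151,
        0.00071752]), 'effort': array([ 4.43010022e-04, -4.46705461e+01,  2.96128982e+01,  8.43708753e-03,
       -4.95000495e-05,  4.10780716e-07]), 'tcp_pos': array([0.16575283, 0.60190419, 0.23027861]), 'orientation': array([ 0.09408024,  0.7008932 , -0.09544016,  0.70056321]), 'force': array([0.67792834, 1.22889029, 0.44348099]), 'torque': array([ 0.00331489,  0.00434991, -0.01628499]), 'grip_width': 0.0851373957078967}
```

View pics/top0.png

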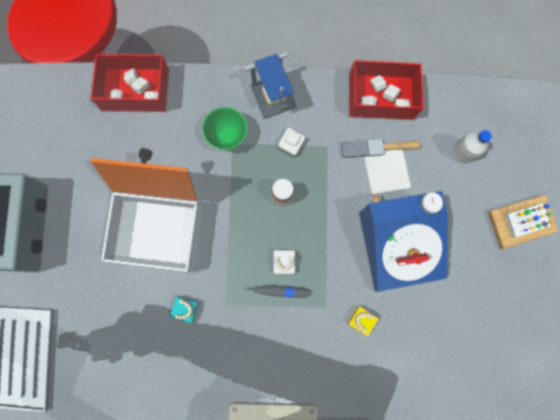

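View pics/side0.png

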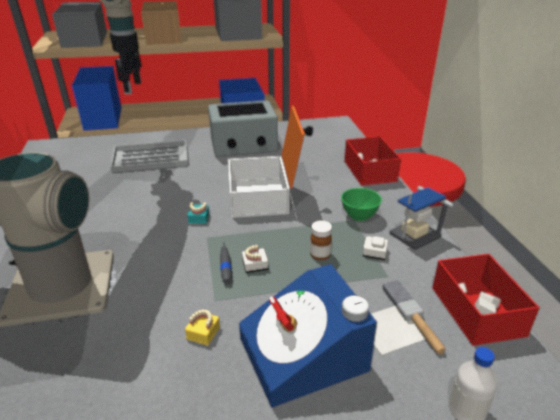

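The top view shows the cast at about (284,262), the box at (150,232) with its lid open at (145,180), the console dial at (411,252), the green mark at (392,238), and the handpiece at (280,292). I'll enlarge these and compute the geometry from depth.

```bash
python3 - <<'E'
from h import *
z=np.load('pics/top0.npz'); im,d=z['im'],z['d']
W=cloud('top',d); zz=W[...,2]
def rect(name,m):
    P=W[m]; (c,s,a)=cv2.minAreaRect(P[:,:2].astype(np.float32)); print(name,len(P),np.round(c,4),np.round(s,4),round(a,1),'z',np.round(np.nanpercentile(P[:,2],[5,50,95]),4))
def box(u0,u1,v0,v1):
    m=np.zeros(d.shape,bool); m[v0:v1,u0:u1]=True; return m
rect('cast>15mm',box(262,308,240,278)&(zz>.015)&(zz<.06))
rect('cast 22-35',box(262,308,240,278)&(zz>.024)&(zz<.034))
rect('teeth',box(262,308,240,278)&(zz>.036))
b=box(90,210,185,280)
rect('box rim',b&(zz>.07)&(zz<.09))
rect('box floor',box(135,190,205,262)&(zz>-.01)&(zz<.02))
rect('console',box(355,460,180,300)&(zz>.03))
rect('hand',box(240,320,282,302)&(zz>.008))
hsv=cv2.cvtColor(im,cv2.COLOR_RGB2HSV)
o=box(80,210,150,205)&(hsv[...,0]>5)&(hsv[...,0]<18)&(hsv[...,1]>150)
o=cv2.erode(o.astype(np.uint8),np.ones((5,5)))>0
P=W[o]; c=P.mean(0); n=np.linalg.svd(P-c,full_matrices=False)[2][2]; print('lid',len(P),c,n,P.min(0),P.max(0))
dm=box(375,445,220,285)&(hsv[...,1]<40)&(hsv[...,2]>150)
P=W[dm]; c=P.mean(0); n=np.linalg.svd(P-c,full_matrices=False)[2][2]; print('dial',len(P),c,n, P.min(0),P.max(0))
g=box(375,410,220,250)&(hsv[...,0]>40)&(hsv[...,0]<85)&(hsv[...,1]>100); print('green',W[g].mean(0),g.sum())
r=box(380,445,240,280)&((hsv[...,0]<6)|(hsv[...,0]>172))&(hsv[...,1]>150); 
P=W[r];c=P.mean(0); print('red',c,r.sum(),np.linalg.svd(P-c,full_matrices=False)[2][0])
crops=[cv2.resize(im[v:v+h,u:u+w],(400,300),interpolation=cv2.INTER_CUBIC) for u,v,w,h in[(85,150,133,100),(244,232,80,60),(365,215,93,70)]]
s=np.load('pics/side0.npz')['im']; crops.append(cv2.resize(s[280:370,240:360],(400,300),interpolation=cv2.INTER_CUBIC))
cv2.imwrite('pics/c1.png',np.vstack([np.hstack(crops[:2]),np.hstack(crops[2:])])[:,:,::-1])
E
```

```text
cast>15mm 465 [ 0.4342 -0.0176] [0.0521 0.0475] 1.6 z [0.026  0.0301 0.0456]
cast 22-35 354 [ 0.4342 -0.0176] [0.0521 0.0475] 1.6 z [0.0259 0.0291 0.0325]
teeth 100 [ 0.4296 -0.0171] [0.0305 0.0419] 1.3 z [0.0395 0.0443 0.0479]
box rim 942 [0.4938 0.2941] [0.2016 0.1632] 85.5 z [0.0721 0.0801 0.0868]
box floor 3039 [0.4978 0.2825] [0.1391 0.1381] 2.1 z [0.0023 0.0058 0.0094]
console 7063 [ 0.4961 -0.2981] [0.2252 0.1736] 11.9 z [0.0492 0.1066 0.1351]
hand 541 [ 0.3674 -0.0018] [0.1496 0.0252] 87.5 z [0.0151 0.0224 0.0273]Traceback (most recent call last):
  File "<stdin>", line 19, in <module>
    u, s, vh = gufunc(a, signature=signature)
               ~~~~~~^^^^^^^^^^^^^^^^^^^^^^^^
    raise LinAlgError("SVD did not converge")
numpy.linalg.LinAlgError: SVD did not converge
```

```bash
python3 - <<'E'
from h import *
z=np.load('pics/top0.npz'); im,d=z['im'],z['d']
W=cloud('top',d); zz=W[...,2]; ok=~np.isnan(zz)
def box(u0,u1,v0,v1):
    m=np.zeros(d.shape,bool); m[v0:v1,u0:u1]=True; return m&ok
def plane(name,P):
    c=np.median(P,0)
    for _ in range(4):
        n=np.linalg.svd(P-P.mean(0),full_matrices=False)[2][2]; e=(P-P.mean(0))@n; P=P[abs(e)<max(.004,1.5*e.std())]
    n*=np.sign(n[2]+1e-9); print(name,len(P),P.mean(0).round(4),n.round(4),P.min(0).round(3),P.max(0).round(3)); return P.mean(0),n
hsv=cv2.cvtColor(im,cv2.COLOR_RGB2HSV)
o=box(80,210,150,205)&(hsv[...,0]>5)&(hsv[...,0]<18)&(hsv[...,1]>150)
plane('lid',W[cv2.erode(o.astype(np.uint8),np.ones((3,3)))>0])
k=box(136,154,145,165)&(zz>.1)&(im.max(2)<70); print('knob',W[k].mean(0),k.sum())
dm=box(375,445,220,285)&(hsv[...,1]<50)&(hsv[...,2]>140)
c,n=plane('dial',W[dm])
g=box(375,410,220,250)&(hsv[...,0]>40)&(hsv[...,0]<85)&(hsv[...,1]>100); print('green',W[g].mean(0),g.sum())
r=box(380,445,240,280)&((hsv[...,0]<6)|(hsv[...,0]>172))&(hsv[...,1]>150); 
P=W[r];print('red',P.mean(0),r.sum(),np.linalg.svd(P-P.mean(0),full_matrices=False)[2][0])
# face by blue
b=box(355,460,180,300)&(hsv[...,0]>100)&(hsv[...,0]<125)&(hsv[...,1]>120)
plane('blue',W[b])
co=box(355,460,180,300)&(zz>.035)
crops=[cv2.resize(im[v:v+h,u:u+w],(400,300),interpolation=cv2.INTER_CUBIC) for u,v,w,h in[(85,150,133,100),(244,232,80,60),(365,215,93,70)]]
s=np.load('pics/side0.npz')['im']; crops.append(cv2.resize(s[280:370,240:360],(400,300),interpolation=cv2.INTER_CUBIC))
cv2.imwrite('pics/c1.png',np.vstack([np.hstack(crops[:2]),np.hstack(crops[2:])])[:,:,::-1])
E
```

```text
lid 1203 [0.5974 0.3017 0.2031] [-0.9763  0.0871  0.198 ] [0.583 0.188 0.109] [0.613 0.375 0.241]
knob [0.63472687 0.27301895 0.21040409] 15
dial 2122 [ 0.4615 -0.3047  0.0906] [-0.4879 -0.0959  0.8676] [ 0.398 -0.375  0.053] [ 0.52  -0.236  0.128]
green [ 0.48869099 -0.25103217  0.11389517] 18
red [ 0.44172344 -0.30332179  0.12406404] 114 [-0.16528913  0.9860849  -0.01777852]
blue 1962 [ 0.4712 -0.2972  0.0946] [-0.4712 -0.0846  0.8779] [ 0.373 -0.399  0.044] [ 0.558 -0.204  0.133]
```

View pics/c1.png

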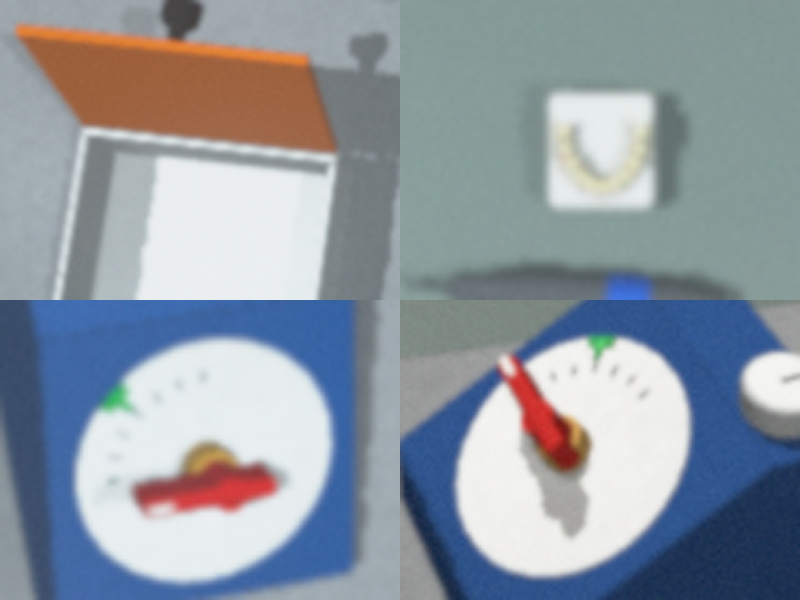

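The cast's 54 mm side lies along world x (yaw about 1.6°). Box yaw is about -4.8° and the lid is at about 1.77 rad. The console is at about 11° with the pointer at 0. Next I pick up the cast, and work out the dial fit offline in the same script.

```bash
cat >> h.py <<'E'
def down(yaw,flip=0):
    x=np.array([0,0,-1.]); y=np.array([-np.sin(yaw),np.cos(yaw),0])*(-1 if flip else 1)
    return R.from_matrix(np.stack([x,y,np.cross(x,y)],1)).as_quat()
def best(pos,q2):
    c=[q for q in q2 if ctrl.ik(pos,q) is not None]; j=read_state()['joint_pos']
    return min(c,key=lambda q:np.abs(np.array(ctrl.ik(pos,q))-j).max())
def st(t=''):
    s=read_state(); print(t,round(s['time_s'],2),s['tcp_pos'].round(4),'F',s['force'].round(1),'w',round(s['grip_width'],4),'j',s['joint_pos'].round(2))
E
cat > dial.py <<'E'
from h import *
psi=np.radians(11.2)
def fit(cam,f,bx):
    z=np.load(f'pics/{f}.npz'); im,d=z['im'],z['d']; W=cloud(cam,d); hsv=cv2.cvtColor(im,cv2.COLOR_RGB2HSV)
    m=np.zeros(d.shape,bool); m[bx[2]:bx[3],bx[0]:bx[1]]=True; m&=~np.isnan(W[...,2])
    u=np.array([np.cos(np.pi/6)*np.cos(psi),np.cos(np.pi/6)*np.sin(psi),.5]); l=np.array([-np.sin(psi),np.cos(psi),0]); n=np.cross(u,l)
    dm=(m&(hsv[...,1]<50)&(hsv[...,2]>140)).astype(np.uint8)
    nl,lab,sts,_=cv2.connectedComponentsWithStats(dm); dm=lab==1+np.argmax(sts[1:,4])
    P=W[dm]; h=np.median(P@n); P=P[abs(P@n-h)<.006]
    ab=np.stack([P@l,P@u],1).astype(np.float32); hull=cv2.convexHull(ab); (c,s,a)=cv2.fitEllipse(hull); 
    C=l*c[0]+u*c[1]+n*h; print(cam,'dial centre',C.round(4),'axes',np.round(s,4))
    g=m&(hsv[...,0]>40)&(hsv[...,0]<85)&(hsv[...,1]>90); v=W[g].mean(0)-C; print('green',v@l,v@u,v@n,'ang',np.arctan2(v@u,v@l))
    r=m&((hsv[...,0]<6)|(hsv[...,0]>172))&(hsv[...,1]>150); Q=W[r]-C; Q=Q[(Q@n>.025)&(Q@n<.05)]; ab=np.stack([Q@l,Q@u],1); k=np.linalg.svd(ab-ab.mean(0))[2][0]; k*=np.sign(k@ab.mean(0)); print('red mean',ab.mean(0),'ang',np.arctan2(k[1],k[0]),'n',np.median(Q@n))
if __name__=='__main__':
    fit('top','top0',(372,448,215,287)); fit('side','side0',(252,332,285,365))
E
python3 - <<'E'
import runpy; runpy.run_path('dial.py',run_name='__main__')
from h import *
z=np.load('pics/side0.npz'); W=cloud('side',z['d']); zz=W[...,2]; m=np.zeros(zz.shape,bool); m[150:222,215:300]=1
P=W[m&(zz>.074)&(zz<.087)&(W[...,0]<.58)&(W[...,0]>.38)]; print('side rim',cv2.minAreaRect(P[:,:2].astype(np.float32)))
m[:]=0; m[238:280,238:275]=1; P=W[m&(zz>.012)&(zz<.034)]; print('side cast',cv2.minAreaRect(P[:,:2].astype(np.float32)))
s=read_state()['tcp_pos']; ctrl.servo_line([s[0],s[1],.32],v=.3)
yaw=np.radians(1.6); p=[.4342,-.0176,.20]; q=best(p,[down(yaw),down(yaw,1)])
ctrl.move_pose(p,q); st()
print(ctrl.servo_line([.4342,-.0176,.003],v=.12,force_limit=8)); st()
ctrl.grip(0.03); st()
ctrl.servo_line([.4342,-.0176,.008],v=.03); st()
ctrl.servo_line([.4342,-.0176,.16],v=.15); st()
snap('side','side1')
E
```

```text
top dial centre [ 0.4584 -0.3054  0.0889] axes [0.1386 0.1429]
green 0.04723296762612365 0.04758801393626203 0.0014521939364048077 ang 0.7891425314160281
red mean [0.00529326 0.0037128 ] ang 0.016294061487402586 n 0.0388076916679385
side dial centre [ 0.4584 -0.304   0.0903] axes [0.1414 0.1442]
green 0.04576856949401174 0.04687514884955706 0.0014804059975431852 ang 0.7973420572150374
red mean [-0.00439994  0.00134436] ang -3.126728086001644 n 0.03892342245085851
side rim ((0.49717459082603455, 0.2916930019855499), (0.2087092399597168, 0.16844630241394043), 85.03392028808594)
side cast ((0.4353910982608795, -0.017370611429214478), (0.05325945466756821, 0.05421227589249611), 1.136876106262207)
 2.98 [ 0.4345 -0.0171  0.2002] F [ 0.2 -0.1 -0.2] w 0.0855 j [-0.19 -0.05 -0.46  1.16  0.    2.92]
False
 4.77 [ 0.4349 -0.0177  0.0036] F [-0.8  0.3 -0.1] w 0.0851 j [-0.19  0.2  -0.69  0.68  0.    2.92]
 5.19 [ 0.435  -0.0177  0.0036] F [-0.7 -0.1  5.1] w 0.0489 j [-0.19  0.2  -0.69  0.68  0.    2.92]
 5.51 [ 0.4339 -0.0176  0.0079] F [-0.1  0.  -1.2] w 0.049 j [-0.19  0.19 -0.68  0.7  -0.    2.92]
 6.67 [ 0.4333 -0.0174  0.159 ] F [-0.5 -0.7 -2. ] w 0.0488 j [-0.19 -0.01 -0.52  1.07 -0.    2.92]
```

Cast is held (width 48.9 mm, weight registers). The mark comes out at about 0.79 rad from both cameras. Now I place the cast in the box.

```bash
python3 - <<'E'
from h import *
yaw=np.radians(-4.8); c=[.494,.293]; q=best([*c,.17],[down(yaw),down(yaw,1)])
ctrl.move_pose([*c,.17],q); st()
ctrl.servo_line([*c,.025],v=.12); st()
ctrl.dwell(.2)
print(ctrl.servo_line([*c,.0065],v=.02,force_limit=2.5)); st()
snap('top','top2')
ctrl.grip(.085); st()
ctrl.servo_line([*c,.20],v=.15); st()
h=c
im,d=snap('top','top3'); im2,_=snap('side','side3')
a=cv2.resize(im[150:280,80:220],(400,371)); b=cv2.resize(im2[90:230,200:340],(371,371)); cv2.imwrite('pics/c3.png',np.hstack([a,b])[:,:,::-1])
E
```

```text
8.8 [0.494  0.2926 0.1698] F [ 0.3 -0.3 -1.2] w 0.0489 j [ 0.42  0.23 -0.22  1.12 -0.    0.51]
 10.16 [0.4948 0.2934 0.0259] F [ 0.6 -0.2 -1.9] w 0.0492 j [ 0.42  0.37 -0.37  0.83  0.    0.51]
True
 11.12 [0.4937 0.2929 0.0087] F [0.7 0.1 3.6] w 0.0491 j [ 0.42  0.4  -0.38  0.79 -0.    0.51]
 11.62 [0.4921 0.2922 0.0073] F [ 0.1  0.3 -0. ] w 0.0848 j [ 0.42  0.4  -0.38  0.79  0.    0.51]
 13.05 [0.4932 0.2926 0.1988] F [ 0.7 -0.1 -0.3] w 0.0849 j [ 0.42  0.21 -0.18  1.18 -0.    0.51]
```

View pics/c3.png

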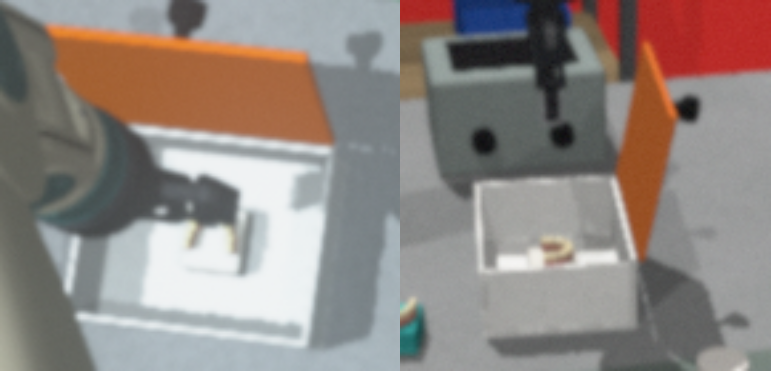

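The cast stands upright in the middle of the box. Now I swing the lid shut with the closed fingertips on its outer face, beside the knob.

```bash
python3 - <<'E'
from h import *
yaw=np.radians(-4.8); ex=np.array([np.cos(yaw),np.sin(yaw),0]); ey=np.array([-ex[1],ex[0],0]); ez=np.array([0,0,1.])
H=np.array([.495,.293,.0805])+.08*ex
s=read_state()['tcp_pos']; ctrl.servo_line([s[0],s[1],.34],v=.25); ctrl.grip(0.0)
A=H+.09*ex-.06*ey; A[2]=.34; ctrl.servo_line(A,v=.2); st('over')
def tip(t,r=.14,h=.011,o=.008): return H-.06*ey+r*(-np.cos(t)*ex+np.sin(t)*ez)+o*(np.sin(t)*ex+np.cos(t)*ez)+h*ex
B=tip(1.85); B=B+.02*ex; print('down hit',ctrl.servo_line(B,v=.15,force_limit=8)); st('behind')
for t in np.linspace(1.75,0.0,15):
    hit=ctrl.servo_line(tip(t),v=.07,force_limit=25)
    f=read_state()['force']; print(round(t,2),hit,f.round(1))
    if hit: break
st()
E
```

```text
over 15.68 [0.6589 0.2192 0.3401] F [-0.5  0.1 -0.6] w 0.0003 j [ 0.23  0.38  0.34  1.53 -0.    0.31]
down hit False
behind 16.68 [0.6474 0.2204 0.2143] F [1.2 0.7 0.6] w -0.0001 j [ 0.23  0.39  0.09  1.28 -0.    0.32]
1.75 False [0.3 1.1 0.1]
1.62 False [0.5 0.3 1. ]
1.5 False [-0.5 -0.3 -0.8]
1.38 False [-0.4  0.2 -0.5]
1.25 False [-0.6 -0.2 -0.3]
1.12 False [ 0.4 -0.4  0. ]
1.0 False [ 0.2 -0.4  0.1]
0.88 False [-0.9  0.7 -0.6]
0.75 False [-0.1  0.4  0.6]
0.62 False [ 0.  -0.1  0.2]
0.5 False [ 0.4 -0.4 -0.4]
0.38 False [-0.5  0.9 -0.2]
0.25 False [ 0.8 -0.7  0.2]
0.12 False [ 0.4 -0.4 -1. ]
0.0 False [0.2 0.5 3.4]
 22.92 [0.4417 0.2376 0.0885] F [0.2 0.5 3.4] w -0.0002 j [ 0.36  0.18 -0.47  0.92 -0.    0.45]
```

```bash
python3 - <<'E'
from h import *
s=read_state()['tcp_pos']; print(ctrl.servo_line([s[0],s[1],.083],v=.02,force_limit=15)); st()
ctrl.servo_line([s[0],s[1],.2],v=.2)
ctrl.servo_line([.45,.0,.3],v=.3); st()
im,d=snap('top','top4'); im2,_=snap('side','side4')
W=cloud('top',d)
for u,v in [(130,190),(130,240),(180,200),(180,245),(150,250)]: print(u,v,W[v-2:v+3,u-2:u+3].reshape(-1,3).mean(0).round(4),im[v,u])
a=cv2.resize(im[140:290,70:230],(400,375)); b=cv2.resize(im2[90:240,200:340],(350,375)); cv2.imwrite('pics/c4.png',np.hstack([a,b])[:,:,::-1])
E
```

```text
True
 23.12 [0.4418 0.2376 0.0885] F [-1.1 -0.   6.3] w -0.0001 j [ 0.36  0.18 -0.47  0.92 -0.    0.45]
 24.84 [0.4492 0.0006 0.2987] F [ 0.9  0.3 -1.1] w -0.0001 j [-0.14 -0.07 -0.27  1.37 -0.   -0.06]
130 190 [nan nan nan] [148 152 155]
130 240 [0.469  0.3327 0.0896] [229 136  40]
180 200 [0.5706 0.2313 0.0541] [212 123  60]
180 245 [0.4614 0.2182 0.0893] [235 146  39]
150 250 [0.4479 0.2853 0.0899] [155  89  43]
```

View pics/c4.png

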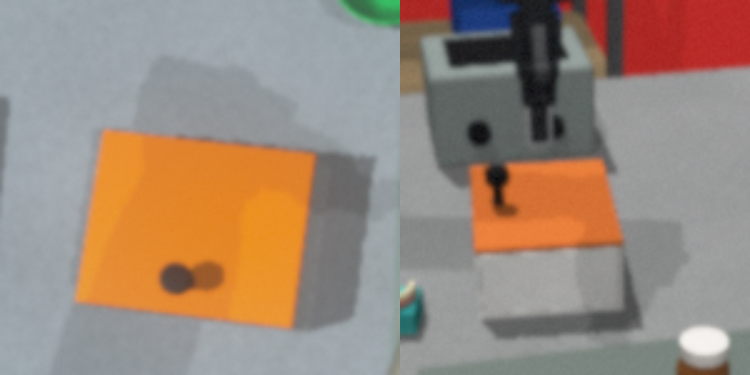

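The lid lies flat: top surface at 0.089 m, and it stopped firm at z = 0.0885. Now the valve.

```bash
cat > v.py <<'E'
from h import *
psi=np.radians(11.2); C=np.array([.4584,-.3047,.0895])
u=np.array([np.cos(np.pi/6)*np.cos(psi),np.cos(np.pi/6)*np.sin(psi),.5]); l=np.array([-np.sin(psi),np.cos(psi),0]); n=np.cross(u,l)
def att(phi,flip):
    y=(u*np.cos(phi)-l*np.sin(phi))*(-1 if flip else 1); x=-n
    return R.from_matrix(np.stack([x,y,np.cross(x,y)],1)).as_quat()
E
python3 - <<'E'
from v import *
z=np.load('pics/top4.npz'); im,W=z['im'],cloud('top',z['d']); hsv=cv2.cvtColor(im,cv2.COLOR_RGB2HSV)
m=(hsv[...,0]>5)&(hsv[...,0]<20)&(hsv[...,1]>150)&~np.isnan(W[...,2]); m[:,:98]=0;m[:,200:]=0;m[:192]=0;m[275:]=0
m=cv2.erode(m.astype(np.uint8),np.ones((5,5)))>0
P=W[m]; P=P[abs(P[:,2]-.089)<.012]; A=np.c_[P[:,:2]-P[:,:2].mean(0),np.ones(len(P))]; print('lid slope',np.linalg.lstsq(A,P[:,2],rcond=None)[0],len(P))
print('n',n)
for f in(0,1):
    js=[ctrl.ik(C+.011*n,att(p,f)) for p in(0,.4,.8,1.0)]; print(f,[None if j is None else np.round(j,2) for j in js])
E
```

```text
lid slope [-0.00063204 -0.00066374  0.089164  ] 4417
n [-0.49047758 -0.09711718  0.8660254 ]
0 [array([-0.96,  0.11, -0.64,  0.59,  0.48,  0.47]), array([-0.96,  0.11, -0.64,  0.59,  0.48,  0.87]), array([-0.96,  0.11, -0.64,  0.59,  0.48,  1.27]), array([-0.96,  0.11, -0.64,  0.59,  0.48,  1.47])]
1 [array([-0.96,  0.11, -0.64,  0.59,  0.48, -2.68]), array([-0.96,  0.11, -0.64,  0.59,  0.48, -2.28]), array([-0.96,  0.11, -0.64,  0.59,  0.48, -1.88]), array([-0.96,  0.11, -0.64,  0.59,  0.48, -1.68])]
```

```bash
python3 - <<'E'
from v import *
G=C+.011*n; q=att(0,0)
ctrl.grip(.05); ctrl.move_pose(C+.12*n,q); st('pre')
print(ctrl.servo_line(G,v=.08,force_limit=8)); st('at')
ctrl.grip(0.0); st('grip')
if .008<read_state()['grip_width']<.018:
    for p in np.linspace(.1,.793,7):
        ctrl.move_pose(G,att(p,0)); s=read_state(); print(round(p,2),s['force'].round(1),s['torque'].round(2))
    ctrl.dwell(.2); st('end'); ctrl.grip(.05)
    ctrl.servo_line(C+.12*n,v=.15)
    ctrl.move_pose([.40,.0,.33],down(0)); st('away')
    im,_=snap('top','top5'); im2,_=snap('side','side5')
    a=cv2.resize(im[205:295,360:455],(400,379),interpolation=cv2.INTER_CUBIC); b=cv2.resize(im2[280:370,245:340],(400,379),interpolation=cv2.INTER_CUBIC); cv2.imwrite('pics/c5.png',np.hstack([a,b])[:,:,::-1])
    from dial import fit
    fit('top','top5',(372,448,215,287)); fit('side','side5',(252,332,285,365))
E
```

```text
pre 26.77 [ 0.4    -0.3161  0.1938] F [-0.4  0.1  0.7] w 0.05 j [-1.08 -0.04 -0.56  0.89  0.5   0.34]
False
at 28.28 [ 0.4531 -0.3062  0.0995] F [ 0.3 -0.5  0.2] w 0.0499 j [-0.96  0.11 -0.64  0.59  0.48  0.47]
grip 28.67 [ 0.4523 -0.3063  0.0995] F [-5.4  0.8  4.6] w 0.0233 j [-0.97  0.11 -0.64  0.6   0.47  0.47]
```

Width 23 mm means the fingertips are on the brass hub below the bar. I'll re-grip 9 mm higher.

```bash
python3 - <<'E'
from v import *
G=C+.020*n
ctrl.grip(.05); ctrl.servo_line(G,att(0,0),v=.05); ctrl.grip(0.0); st('grip')
if .008<read_state()['grip_width']<.018:
    for p in np.linspace(.1,.793,7):
        ctrl.move_pose(G,att(p,0)); s=read_state(); print(round(p,2),s['force'].round(1),s['torque'].round(2))
    ctrl.dwell(.2); st('end'); ctrl.grip(.05)
    ctrl.servo_line(C+.12*n,v=.15)
    ctrl.move_pose([.40,.0,.33],down(0)); st('away')
    im,_=snap('top','top5'); im2,_=snap('side','side5')
    a=cv2.resize(im[205:295,360:455],(400,379),interpolation=cv2.INTER_CUBIC); b=cv2.resize(im2[280:370,245:340],(400,379),interpolation=cv2.INTER_CUBIC); cv2.imwrite('pics/c5.png',np.hstack([a,b])[:,:,::-1])
    from dial import fit
    fit('top','top5',(372,448,215,287)); fit('side','side5',(252,332,285,365))
E
```

```text
grip 29.77 [ 0.448  -0.3067  0.1068] F [-4.9  0.2  3.5] w 0.018 j [-0.97  0.09 -0.64  0.62  0.48  0.46]
0.1 [-6.  -0.7  4.1] [0.05 0.95 0.04]
0.22 [-5.3 -0.5  5. ] [0.02 0.94 0.08]
0.33 [-5.2 -0.4  4.5] [0.05 0.99 0.05]
0.45 [-5.6 -0.7  4.9] [-0.01  0.98  0.05]
0.56 [-5.8 -0.6  3.8] [0.03 0.96 0.05]
0.68 [-5.   0.6  4.6] [0.09 0.93 0.08]
0.79 [-4.5  0.5  4.2] [0.03 0.96 0.01]
end 31.72 [ 0.4485 -0.3068  0.107 ] F [-4.6 -0.   5.2] w 0.0175 j [-0.97  0.09 -0.64  0.62  0.48  1.24]
away 34.25 [ 3.998e-01 -2.000e-04  3.289e-01] F [-0.9 -0.8  0. ] w 0.0501 j [-0.16 -0.17 -0.3   1.45 -0.   -0.16]
top dial centre [ 0.4585 -0.3054  0.0889] axes [0.1394 0.1411]
green 0.04736801070374903 0.04767228207490049 0.001817923483392051 ang 0.7885996511318544
red mean [0.00357518 0.00521598] ang 0.8109366283238988 n 0.03925344788933412
side dial centre [ 0.4582 -0.3041  0.0903] axes [0.1375 0.1415]
green 0.046175022253140394 0.04694765737688089 0.0009637841397002444 ang 0.793694932758682
red mean [-0.00058256  0.0072441 ] ang 0.8016626094119881 n 0.03716657866564208
```

View pics/c5.png

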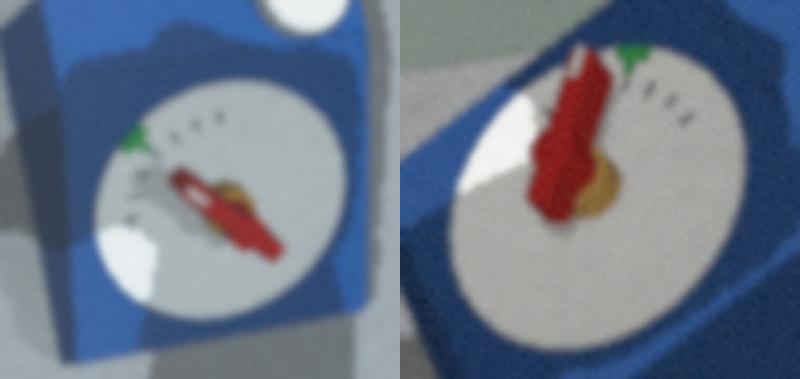

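Pointer reads 0.80–0.81 against the mark at 0.79, so they match within about 1°. I'll take one last look at the whole scene before handing in.

View pics/side5.png

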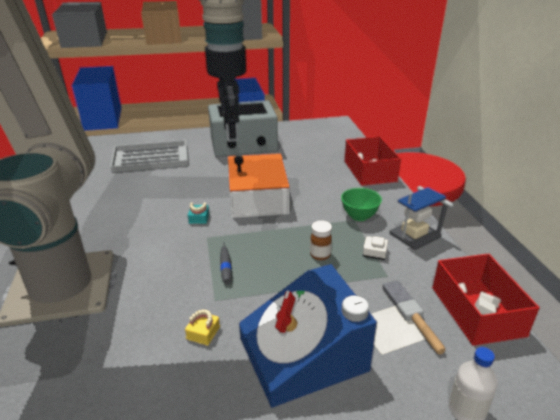

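The lid is shut (258,172), the valve points at the mark (290,308), the other things are in place, and the arm is clear of everything.

```bash
python3 -c "
from h import *
st(); print(ctrl.close_job())"
```

```text
34.35 [ 0.3997 -0.0007  0.329 ] F [ 0.3 -0.   1. ] w 0.0499 j [-0.16 -0.17 -0.3   1.45  0.   -0.16]
the job is handed in; nothing more can be done
None
```

The job is done and handed in at about 34 s of the 70 s allowed. No verdict was reported.

- **Cast:** I gripped it on the stone block, lowered it slowly until it touched the box floor, and released it. The pictures showed it upright near the middle of the box.
- **Lid:** I pushed it shut with the closed fingertips. The depth fit showed it flat, with a slope under 0.001 and its top at 89 mm.
- **Valve:** I turned it only after the lid check. My first grip closed on the hub (23 mm wide), so I re-gripped higher on the handle before turning.
- **Valve reading:** The last pictures gave the pointer at 0.80–0.81 rad and the green mark at 0.79 rad, a difference of about 1°.

One measurement was slightly off. The mark came out 66–67 mm from the dial centre instead of 62.5 mm, so the angle check could be 1–2° out, still within the 5° allowed. In the final picture the bystanders were where they started and the arm was clear of everything.

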